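# Index and lock the label-stand turntable

### The arm

A 6-joint arm with a two-finger parallel gripper is mounted at the origin on a cart in front of the work surface, level with it; the furniture and walls round the work are solid. World frame = base frame: x ahead of the robot, y to its left, z up, the work surface at z = 0. Lengths are in m, angles in degrees, forces in N, time in s.
With the tool pointing down it reaches from about 0.275 to 0.775 m from the base axis. Payload 14.6 kg.
Tool frame: the origin (TCP) lies on the centre line of the jaws, within the pads' length; the fingertips stand nose_length ahead of it and the grasp point (between the pads) lies 3 mm ahead of it (nose_length is the distance from the TCP to the fingertips, in m); y points along the fingers, x is the direction in which the jaws open and shut, and the axes are right-handed (so a half turn about y gives the same grasp; the last joint's range is limited). The gripper opens to 85 mm and grips with 20 to 120 N. Pads are 22 mm wide; open, the fingers measure 114 mm over their backs; the gripper's body (76 mm by 85 mm) begins 54 mm behind the grasp point. The pads swing forward as they close: fully open they stand 13 mm farther back than shut.
Start: joints at [63.868, 15.075, -2.767, 72.158, 0, 81.102], TCP at [0.156, 0.501, 0.253] pointing down, gripper open.
Joint ranges: [-151.79, 151.79], [-50.71, 97.33], [-67.44, 78.34], [-121.81, 120.89], [-77.56, 73.72], [-180, 180]. Speed limits (degrees/s): [108.29, 108.29, 147.25, 159.86, 180, 180].

### API

Orientations are given as a 3x3 rotation matrix whose columns are the frame's x, y, z axes.
In Python, from workcell import sense, capture, hand_in, nose_length gives the robot as it stands.
- The arm moves only by the tool send_rows, never from a script. Its argument "increments" is one flat list of numbers, 5 for each row, row after row: the finger opening in m, from 0 to 0.0854, then the shift along the tool's x, y, z in m, then the turn about the tool's y in degrees. A call has 1 to 8 rows; each row shifts and turns the pose as measured when the row begins, along the tool's axes as they then stand; what a row does not reach is not made up. A row lasts 1/10 s, in which the tool goes at most 50 mm and 8.59 degrees, less where a joint would pass 70% of its speed; a pose out of reach is approached as far as the arm can. A call with a gripper value outside its range is refused whole. The fingers move at their own pace and stop on an object; the grip force is fixed at half the most. Time passes only in rows, so rows that do not move let the fingers close. It gives the time, the measured TCP pose, the force and the opening at its end, in the units of the state.
- sense(): the state, without advancing time (a new reading comes with each control period).
- capture(name): name is "side" or "top"; returns a dict with "img" (400x640x3 uint8, blue, green, red), "depth" (400x640 float32, m along the optical axis (not along the pixel's ray), 0 where there is no reading), "fx", "fy", "cx", "cy" (pixels), "R" (3x3) and "t" (3): a world point X has camera coordinates R X + t. Camera axes: x right, y down, z forward; pixel columns grow to the right and rows downward; lengths in m; the calibration is good to about 2 mm. A picture is of the moment at which its call begins.
- hand_in(): hands the job in, once; it reports no verdict.
The state is a dict: "time": time; "joints": joint angles; "qvel": joint speeds; "joint_torque": joint torques, N m; "ee_pos": TCP position; "tcp_rot": TCP orientation; "force": force on the tool from outside, world axes, zero at the start; "moment": the same for the moment, N m; "gripper_width": finger opening in m.
Only numpy, scipy, OpenCV 4.12 (cv2) and the standard library are available. Lean on these libraries where they do the work, as an engineer would, in place of code of your own. Each camera call takes 0.05 s, during which the arm holds its last target.

### The job

Turn the round aluminium plate on its blue stand by pushing its upright edge posts until the notch in its rim (red dot) comes to the spring bolt (red line) and the bolt drops into it, then push the bolt's knob until the bolt bottoms in the notch, and let go. Work slowly and by feel: where exactly the bolt drops in differs each time (the bolt's nose can be set to either side), and neither the plate nor the bolt may be forced. Leave the things around the stand alone.

Things in the scene. Friction and masses are not known exactly. Their poses are not given: they have to be found in the camera images.
- fixture: Blue stand fixed to the bench, turned up to 0.35 rad: base 140 mm (its x) by 250 mm (its y, -180 to +70), 10 mm high. Origin on the bench, on the plate's turning axis; z up. On the axis a post with a brass cap, 36 mm diameter, top 40 mm above the bench. The bolt slides in a guide (top 29 mm high, 88 to 145 mm from the axis) on the -y side, along x = 0, toward the axis (+y).
- bolt_mark (a point): Middle of the red line on top of the bolt's guide, 93.5 mm from the axis on the stand's -y side. The notch must come to about this side; the bolt's nose may sit up to 13 mm to either side of this line.
- index_plate: Round aluminium plate, about 0.75 kg, 116 mm diameter, 0.75 mm play on the post; friction alone holds it, it does not coast. Origin on the axis, 10 mm above the bench; plate top at 26 mm. Three edge posts at 90, 210, 330 degrees and a rim notch at 270 degrees (its -y; angles counter-clockwise from its x). When locked its yaw is within 0.4 rad of the stand's; it starts 0.7 rad or more off, either way.
- edge_post (a point): Top of the edge post opposite the notch (90 degrees). The three posts are alike: upright, black rubber, 12 mm diameter, 45 mm from the axis, from 26 to 56 mm above the bench. Pushing one sideways turns the plate and takes 3 to 8 N; once the bolt has dropped in, the plate stops hard: stop pushing then, well below 20 N.
- notch_floor (a point): Middle of the floor of the plate's notch, 42 mm from the axis, 19 mm above the bench; a red dot lies on the plate's top just inward of it. The notch is 15 mm wide with 1 mm chamfers at the rim.
- lock_bolt: Spring bolt; origin on its line at the nose tip, 19 mm above the bench, axes as the stand's, moves along y only. Its spring (4 to 5 N) presses it on the rim (y -58); in the notch it drops to about y -49; pushed on (3 N) it bottoms at -40 to -44 and stays. Its brass nose, 12 mm wide, is set up to 13 mm to either side of the line (x), differently each time, which the pose does not tell.
- bolt_knob (a point): Top of the bolt's upright black knob, 18 mm diameter, from 24 to 58 mm above the bench, 68 mm behind the nose (-y of the stand). Push it toward the axis from behind; stop when the force rises (5 to 15 N), never over 25 N.
- paste_pot: Brown paste pot, 60 mm diameter, 62 high, origin at the underside. Leave alone.
- tape_roll: Roll of paper tape, 69 mm diameter, 24 high. Leave alone.
- stopper_1: Cork stopper with wooden cap, 36 mm diameter, 39 high. Leave alone.
- stopper_2: Another such stopper. Leave alone.
- seal_cap_2: Orange neck cap, 34 mm diameter, 36 high. Leave alone.
- label_gauge: Stepped wooden gauge, 30x100x36 mm. Leave alone.
There are look-alikes about, which are no part of the job. Several things have the shape of the index_plate; the one meant has the colours described above.

How it is judged (in metres and radians):
On the way:
1. the plate is turned until the bolt has dropped at least 4 mm into the notch (y of lock_bolt in the frame of fixture above -0.054 m and y of notch_floor in the frame of fixture below -0.03 m), for 0.1 s.
At the end, for the whole second after the job is handed in: The bolt is home in the notch (its origin no more than 45 mm from the axis, the notch on the bolt's side) and stays there, with the plate flat on the stand and still (y of lock_bolt in the frame of fixture above -0.045 m and y of notch_floor in the frame of fixture below -0.03 m and angle between index_plate's own z axis and vertical below 0.05 rad and angular speed of index_plate below 0.1 rad/s); the robot touches nothing.
It fails at once if the bolt is pushed with more than 25 N (contact force between any of the arm, the fingers and lock_bolt above 25 N or contact force between lock_bolt and index_plate above 25 N).
It fails at once if the plate is pushed with more than 20 N (contact force between any of the arm, the fingers and index_plate above 20 N).
It fails at once if the stand is struck with more than 25 N (contact force between any of the arm, the fingers and fixture above 25 N).
It fails at once if a thing around the stand is moved more than 20 mm (distance of any of paste_pot, tape_roll, stopper_1, stopper_2, seal_cap_2, label_gauge from where it was at the start of the episode above 0.02 m).
It also fails if it takes over 72 s, if anything falls off the work surface, if the arm or the gripper's body presses on something with over 40 N, if the wrist force passes 120 N, or if a joint passes its speed limit or range.

## Working session

There is one attempt and no reset: what is moved stays moved. The work goes in short steps, Python scripts to look and compute and a tool call to move; the robot and the scene stay as the last step left them, time stands still between calls to the robot, and variables do not carry over. Pictures are saved under pics/ and viewed, and the job is handed in when it is done.

Besides the shell and the picture viewer there is one more tool, called after "Request:" by a JSON object that holds its "name" and its "arguments", one argument or row to a line. send_rows: Moves the arm, as the interface text tells. Its arguments: {"type":"object","properties":{"increments":{"type":"array","items":{"type":"number"}}},"required":["increments"]}

```bash
ls; mkdir -p pics; python3 - <<'E'
from workcell import sense,capture,nose_length
import cv2,numpy as np
s=sense();print(s, nose_length if not callable(nose_length) else nose_length())
for n in("side","top"):
    c=capture(n);cv2.imwrite(f"pics/{n}0.png",c["img"]);np.savez(f"{n}0.npz",**c)
    print(n,c["fx"],c["fy"],c["cx"],c["cy"],c["R"],c["t"])
E
```

```text
pics
{'time': 0.0, 'joints': array([ 6.38684660e+01,  1.50976193e+01, -2.80583644e+00,  7.21589868e+01,
       -1.45242299e-03,  8.11028464e+01]), 'qvel': array([-0.0948731 ,  0.05564597,  0.08472852,  0.05270548,  0.03676524,
       -0.0351241 ]), 'joint_torque': array([-1.97662455e-03, -6.37613940e+01,  3.84577596e+01,  1.34633595e-02,
       -2.28833733e-04,  1.03117736e-05]), 'ee_pos': array([0.15542863, 0.50117653, 0.2528228 ]), 'tcp_rot': array([[ 2.96280953e-01, -4.57237705e-04, -9.55100721e-01],
       [ 9.55100219e-01, -9.89595485e-04,  2.96281271e-01],
       [-1.08063433e-03, -9.99999406e-01,  1.43509539e-04]]), 'force': array([ 0.04755384,  0.60905682, -0.46256336]), 'moment': array([ 0.04697441, -0.026995  , -0.00321229]), 'gripper_width': 0.0856549637413517} 0.022
side 446.61792324157426 446.61792324157426 318.55340077809166 195.93315642852824 [[ 0.97220005 -0.23361461 -0.01585164]
 [-0.11812203 -0.43086581 -0.8946518 ]
 [ 0.2021738   0.87165295 -0.44648279]] [-0.45787865  0.1054338   1.0988181 ]
top 468.46879552904375 468.46879552904375 325.60675008281345 198.45812255374443 [[ 0.00147501 -0.99997854  0.00638319]
 [-0.9902906  -0.00234796 -0.13899288]
 [ 0.13900488 -0.0061162  -0.99027281]] [-0.01571275  0.49823294  0.97197609]
```

View pics/side0.png

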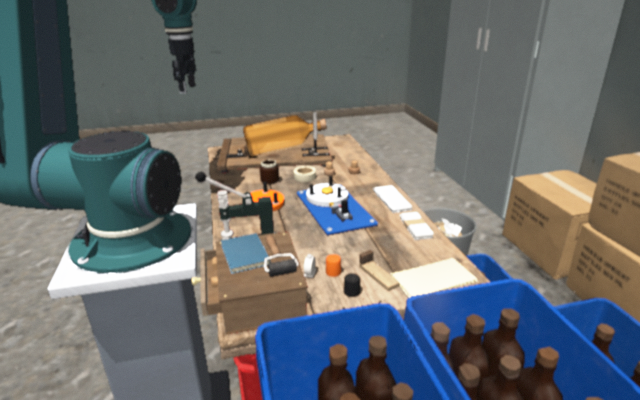

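View pics/top0.png

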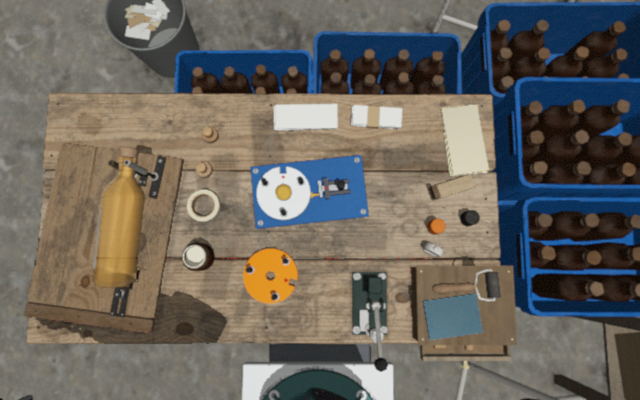

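```bash
python3 - <<'E'
import cv2
a=cv2.imread("pics/top0.png")[140:235,235:385];cv2.imwrite("pics/tc0.png",cv2.resize(a,None,fx=5,fy=5,interpolation=cv2.INTER_CUBIC))
a=cv2.imread("pics/side0.png")[165:240,285:385];cv2.imwrite("pics/sc0.png",cv2.resize(a,None,fx=7,fy=7,interpolation=cv2.INTER_CUBIC))
E
```

```text
(no output)
```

View pics/tc0.png

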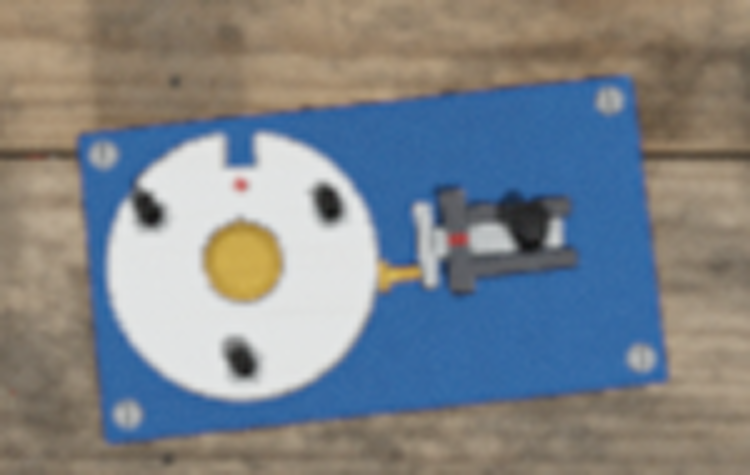

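View pics/sc0.png

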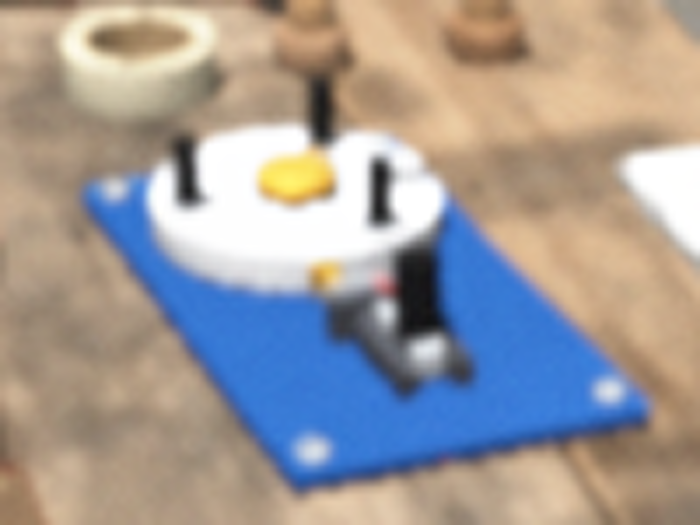

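```bash
cat > h.py <<'E'
import numpy as np,cv2
from workcell import sense,capture
def load(n):
    return dict(np.load(n+".npz"))
def ray(c,uv):
    d=np.array([(uv[0]-c["cx"])/c["fx"],(uv[1]-c["cy"])/c["fy"],1.0]);R=c["R"]
    return -R.T@c["t"],R.T@d
def plane(c,uv,z):
    o,d=ray(c,uv);return o+d*(z-o[2])/d[2]
def proj(c,X):
    p=c["R"]@np.asarray(X)+c["t"];return c["fx"]*p[0]/p[2]+c["cx"],c["fy"]*p[1]/p[2]+c["cy"]
def tri(c1,u1,c2,u2):
    o1,d1=ray(c1,u1);o2,d2=ray(c2,u2)
    A=np.stack([d1,-d2],1);s=np.linalg.lstsq(A,o2-o1,rcond=None)[0]
    a=o1+d1*s[0];b=o2+d2*s[1];return (a+b)/2,np.linalg.norm(a-b)
def blobs(m,mina=3):
    n,l,st,ce=cv2.connectedComponentsWithStats(m.astype(np.uint8))
    return [(st[i,4],ce[i].round(1),st[i,:4]) for i in range(1,n) if st[i,4]>=mina]
E
python3 - <<'E'
from h import *
t=load("top0");s=load("side0")
def masks(c,roi):
    img=c["img"];x0,y0,x1,y1=roi
    H=cv2.cvtColor(img,cv2.COLOR_BGR2HSV).astype(int);r=np.zeros(img.shape[:2],bool);r[y0:y1,x0:x1]=1
    h,S,v=H[...,0],H[...,1],H[...,2]
    return dict(blue=r&(h>95)&(h<125)&(S>120)&(v>80),brass=r&(h>15)&(h<32)&(S>130)&(v>120),dark=r&(v<55),red=r&((h<6)|(h>172))&(S>110)&(v>100))
M=masks(t,(245,150,375,230));N=masks(s,(290,175,380,235))
for k in M: print(k,[b for b in blobs(M[k])],"\n  side",blobs(N[k]))
cs,_=cv2.findContours(M["blue"].astype(np.uint8),cv2.RETR_EXTERNAL,cv2.CHAIN_APPROX_NONE)
cn=max(cs,key=cv2.contourArea);w=np.array([plane(t,p[0],0.010)[:2] for p in cn])
rc=cv2.minAreaRect((w*1000).astype(np.float32));print(rc);print(cv2.boxPoints(rc))
E
```

```text
blue [(np.int32(3813), array([321.4, 191. ]), array([251, 156, 117,  72], dtype=int32))] 
  side [(np.int32(1284), array([339. , 216.1]), array([297, 191,  80,  44], dtype=int32))]
brass [(np.int32(168), array([283.2, 191.8]), array([276, 185,  15,  15], dtype=int32)), (np.int32(13), array([313.6, 194.5]), array([311, 194,   8,   3], dtype=int32))] 
  side [(np.int32(46), array([326.8, 190.3]), array([322, 188,  10,   6], dtype=int32)), (np.int32(5), array([330.8, 203.4]), array([330, 203,   3,   2], dtype=int32))]
dark [(np.int32(14), array([264.3, 181.6]), array([263, 179,   4,   6], dtype=int32)), (np.int32(12), array([300.1, 179.9]), array([299, 178,   3,   5], dtype=int32)), (np.int32(58), array([339.7, 184.2]), array([335, 180,   9,  10], dtype=int32)), (np.int32(13), array([283., 212.]), array([282, 210,   3,   5], dtype=int32))] 
  side [(np.int32(13), array([330.5, 180.2]), array([330, 177,   2,   7], dtype=int32)), (np.int32(7), array([311., 189.]), array([311, 186,   1,   7], dtype=int32)), (np.int32(7), array([339., 192.]), array([339, 189,   1,   7], dtype=int32)), (np.int32(56), array([344.1, 206.5]), array([342, 201,   6,  12], dtype=int32))]
red [(np.int32(6), array([326. , 187.5]), array([325, 187,   3,   2], dtype=int32))] 
  side []
((518.3187866210938, 22.175125122070312), (137.6981201171875, 246.9427947998047), 6.307658672332764)
[[ 436.32104  137.3348 ]
 [ 463.45197 -108.11306]
 [ 600.3165   -92.98454]
 [ 573.1856   152.46332]]
```

```bash
python3 - <<'E'
from h import *
t=load("top0");s=load("side0")
print("cap top",plane(t,(283.2,191.8),0.04),"side",plane(s,(326.8,190.3),.04),tri(t,(283.2,191.8),s,(326.8,190.3)))
O=plane(t,(283.2,191.8),0.04)[:2]
psi=np.radians(6.3);R=np.array([[np.cos(psi),-np.sin(psi)],[np.sin(psi),np.cos(psi)]])
def st(p): return ((R.T@(p[:2]-O))*1000).round(1)
print("dot",st(plane(t,(235+241/5,140+185/5),.026)),"line",st(plane(t,(326,187.5),.029)))
for u in ((314,194.5),(312,194.5),(319,194)): print("nose",st(plane(t,u,.019)))
# posts: centroid at mid height 41mm
for u in ((264.3,181.6),(300.1,179.9),(283,212)):
    p=plane(t,u,.041);print("post",p.round(4),np.degrees(np.arctan2(p[1]-O[1],p[0]-O[0])).round(1),np.hypot(*(p[:2]-O)).round(4))
for a,b in (((264.3,181.6),(330.5,180.2)),((300.1,179.9),(339,192)),((283,212),(311,189)),((339.7,184.2),(344.1,206.5))): print("tri",tri(t,a,s,b), st(tri(t,a,s,b)[0]))
d=plane(t,(235+241/5,140+185/5),.026);print("dot ang",np.degrees(np.arctan2(d[1]-O[1],d[0]-O[0])))
for n,u in (("knob",(339.7,184.2)),):print(n,st(plane(t,u,.041)))
E
```

```text
cap top [0.51171864 0.07609543 0.04      ] side [0.50906446 0.05822769 0.04      ] (array([0.51346944, 0.07683666, 0.0307003 ]), np.float64(0.000627858975646167))
dot [34.8 -2.2] line [  1.2 -92.4]
nose [ -9.7 -64.9]
nose [ -9.3 -60.5]
nose [ -9.8 -75.9]
post [0.5336 0.1168 0.041 ] 61.8 0.0462
post [0.5375 0.0401 0.041 ] -54.4 0.0443
post [0.4681 0.0758 0.041 ] -179.6 0.0436
tri (array([0.53430334, 0.11659736, 0.04177946]), np.float64(0.0016860206826264656)) [26.9 37.8]
tri (array([0.53835713, 0.04008139, 0.03941043]), np.float64(0.0011328472052957441)) [ 22.5 -38.7]
tri (array([0.46818394, 0.07580795, 0.04105046]), np.float64(0.00015865952260450715)) [-43.3   4.5]
tri (array([ 0.52852787, -0.04494665,  0.03935277]), np.float64(0.00023151681201199632)) [   3.4 -122.2]
dot ang 2.7197292940301745
knob [   3.3 -122.1]
```

The choices for the plate: the white/aluminium disc on the blue stand at top (283,192), or the orange disc at (270,275). I take the white one on blue. The crop shows the red dot, the brass cap and three black posts. The bolt nose sits about 10 mm to the stand's -x side.

Next I close the fingers and move over with the tool raised.

Request:
{"name": "send_rows", "arguments": {
  "increments": [0,-0.01,-0.03,-0.01,0,0,-0.03,-0.01,-0.038,0,0,-0.03,0,-0.038,0,0,-0.03,0,-0.038,0,0,-0.03,0,-0.038,0,0,-0.03,0,-0.038,0,0,-0.03,0,-0.038,0,0,-0.03,0,-0.038,0]
}}

```text
time: 0.9
ee_pos: [0.3571, 0.2029, 0.2926]
tcp_rot: [[0.287, -0.002, -0.958], [0.958, -0.003, 0.287], [-0.004, -1.0, 0.001]]
force: [1.4, -0.0, 0.1]
gripper_width: 0.0002
```

Request:
{"name": "send_rows", "arguments": {
  "increments": [0,-0.03,0,-0.038,0,0,-0.03,0,-0.038,0,0,-0.03,0,-0.038,0,0,-0.03,0,-0.038,0,0,0,0,0,-8.5,0,0,0,0,-8.5,0,0,0,0,-8.5,0,0,0,0,-8.5]
}}

```text
time: 1.7
ee_pos: [0.4728, 0.0309, 0.2907]
tcp_rot: [[-0.302, -0.005, -0.953], [0.953, -0.003, -0.302], [-0.002, -1.0, 0.006]]
force: [0.4, -0.5, -0.2]
gripper_width: 0.0001
```

Request:
{"name": "send_rows", "arguments": {
  "increments": [0,0,0.03,0,-8.5,0,0,0.03,0,-8.5,0,0,0.02,0,-8.5,0,0,0.02,0,-8.5,0,0,0,0,-8.5,0,0,0,0,-8.5,0,0,0,0,-8.5,0,0,0,0,-8.5]
}}

```text
time: 2.5
ee_pos: [0.4707, 0.0304, 0.1847]
tcp_rot: [[-0.998, -0.009, -0.064], [0.064, -0.003, -0.998], [0.009, -1.0, 0.004]]
force: [-0.7, -0.0, 0.4]
gripper_width: -0.0002
```

Request:
{"name": "send_rows", "arguments": {
  "increments": [0,0.003,0.03,0,-3,0,0,0.03,0,0,0,0,0.025,0,0,0,0,0.015,0,0,0,0,0.01,0,0,0,0,0,0,0]
}}

```text
time: 3.1
ee_pos: [0.4659, 0.0303, 0.0703]
tcp_rot: [[-1.0, -0.01, -0.003], [0.003, -0.003, -1.0], [0.01, -1.0, 0.003]]
force: [-0.6, 0.6, 0.5]
gripper_width: 0.0002
```

```bash
cat > look.py <<'E'
import sys
from h import *
k=sys.argv[1]
t=capture("top");s=capture("side")
np.savez(f"top{k}.npz",**t);np.savez(f"side{k}.npz",**s)
a=cv2.resize(t["img"][140:240,235:385],None,fx=5,fy=5,interpolation=cv2.INTER_CUBIC)
b=cv2.resize(s["img"][145:235,285:385],None,fx=6,fy=6,interpolation=cv2.INTER_CUBIC)
cv2.imwrite(f"pics/t_{k}.png",a);cv2.imwrite(f"pics/s_{k}.png",b)
q=sense();print(q["time"],q["ee_pos"].round(4),q["force"].round(1))
E
python3 look.py 1
```

```text
3.2 [0.4667 0.0302 0.0715] [-0.7 -0.2 -0.9]
```

View pics/t_1.png

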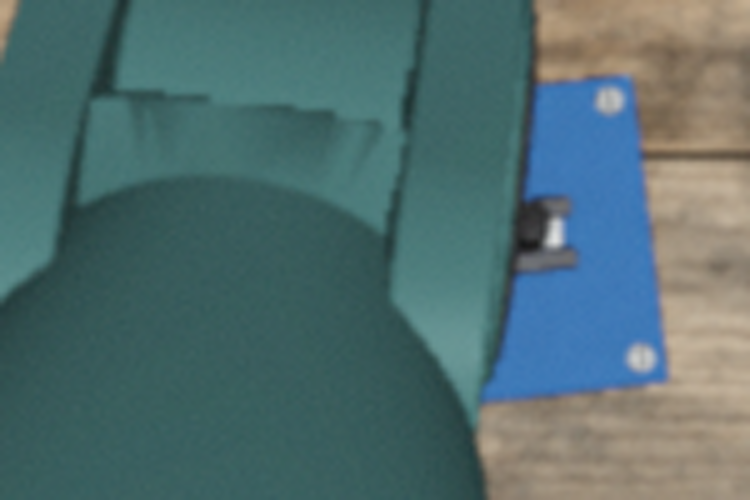

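View pics/s_1.png

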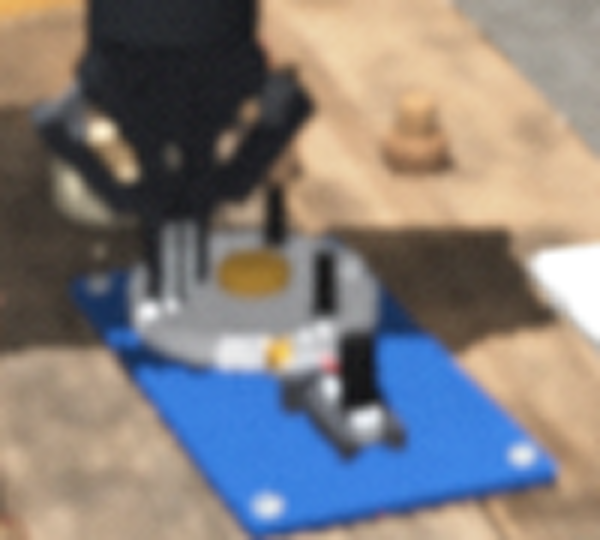

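```bash
python3 - <<'E'
from h import *
s=load("side1")
for z in (.03,.036,.049,.06):
    u=proj(s,(.4667,.0302,z));print(z,((u[0]-285)*6,(u[1]-145)*6))
u=proj(s,(.468,.0758,.041));print("post",((u[0]-285)*6,(u[1]-145)*6))
b=cv2.resize(s["img"][170:205,300:335],None,fx=16,fy=16,interpolation=cv2.INTER_CUBIC);cv2.imwrite("pics/z1.png",b)
E
```

```text
0.03 (np.float64(175.3618876243837), np.float64(328.8267551966939))
0.036 (np.float64(175.09231762537672), np.float64(316.9255331789181))
0.049 (np.float64(174.5041121243296), np.float64(290.95690059432934))
0.06 (np.float64(174.00192820344046), np.float64(268.7860271355912))
post (np.float64(155.4490574052602), np.float64(264.1734669310227))
```

View pics/z1.png

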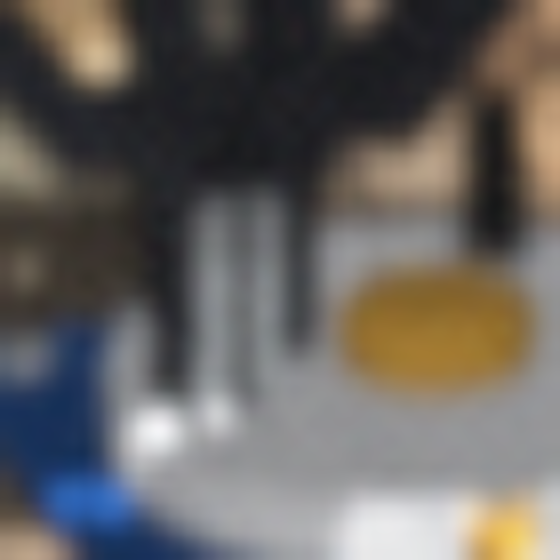

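Request:
{"name": "send_rows", "arguments": {
  "increments": [0,0,0.007,-0.007,0,0,0,0.003,-0.007,0,0,0,0,-0.006,0,0,0,0,-0.003,0,0,0,0,-0.003,0,0,0,0,-0.002,0]
}}

```text
time: 3.8
ee_pos: [0.468, 0.0605, 0.0625]
tcp_rot: [[-1.0, -0.005, -0.003], [0.003, -0.004, -1.0], [0.005, -1.0, 0.004]]
force: [0.5, -4.5, -3.2]
gripper_width: 0.0001
```

Request:
{"name": "send_rows", "arguments": {
  "increments": [0,0.0011,0,-0.003,3.8,0,0.0011,0,-0.003,3.8,0,0.0011,0,-0.003,3.8]
}}

```text
time: 4.1
ee_pos: [0.4658, 0.0685, 0.0626]
tcp_rot: [[-0.978, -0.004, -0.207], [0.207, -0.009, -0.978], [0.002, -1.0, 0.01]]
force: [-0.6, -6.8, -3.0]
gripper_width: -0.0001
```

Request:
{"name": "send_rows", "arguments": {
  "increments": [0,0.0011,0,-0.0032,3.8,0,0.0011,0,-0.0032,3.8,0,0.0011,0,-0.0032,3.8,0,0.0011,0,-0.0032,3.8,0,0.0011,0,-0.0032,3.8]
}}

```text
time: 4.6
ee_pos: [0.4649, 0.0822, 0.0625]
tcp_rot: [[-0.849, -0.006, -0.529], [0.529, -0.02, -0.848], [-0.005, -1.0, 0.02]]
force: [-2.5, -9.4, 3.2]
gripper_width: -0.0002
```

```bash
python3 look.py 2; cat > rel.py <<'E'
from h import *
q=sense();p=q["ee_pos"];R=q["tcp_rot"]
O=np.array([.512,.0765])
d=np.array([O[0]-p[0],O[1]-p[1],0]);l=R.T@d
print("theta",np.degrees(np.arctan2(R[1,0],R[0,0])).round(1),"axis in tool x,z (mm)",(l[[0,2]]*1000).round(1),"force tool",(R.T@q["force"]).round(1),q["time"])
E
python3 rel.py
```

```text
4.7 [0.465  0.0826 0.0625] [-1.8 -4.5  1.5]
theta 148.1 axis in tool x,z (mm) [-43.1 -19.7] force tool [-0.8 -1.5  4.8] 4.7
```

View pics/s_2.png

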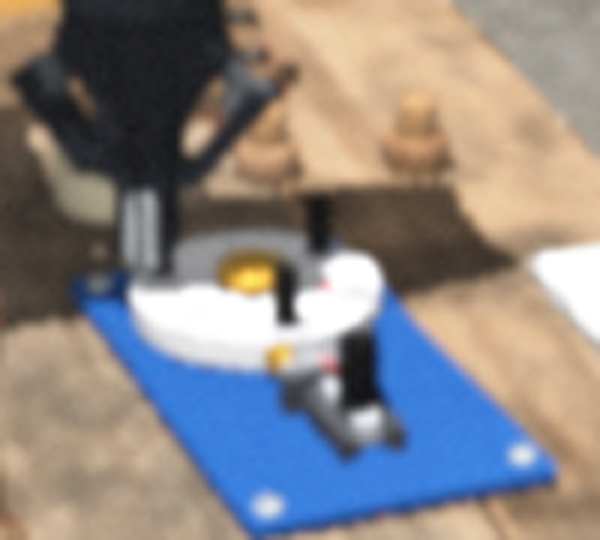

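Request:
{"name": "send_rows", "arguments": {
  "increments": [0,0.0013,0,-0.0034,3.6,0,0.0013,0,-0.0034,3.6,0,0.0013,0,-0.0034,3.6,0,0.0013,0,-0.0034,3.6,0,0.0013,0,-0.0034,3.6,0,0.0013,0,-0.0034,3.6]
}}

```text
time: 5.3
ee_pos: [0.4691, 0.0984, 0.0624]
tcp_rot: [[-0.58, -0.012, -0.814], [0.814, -0.033, -0.58], [-0.019, -0.999, 0.029]]
force: [-6.2, -7.1, 6.0]
gripper_width: 0.0002
```

```bash
python3 rel.py
```

```text
theta 125.5 axis in tool x,z (mm) [-42.7 -22.3] force tool [-2.3 -5.7  9.3] 5.3
```

Request:
{"name": "send_rows", "arguments": {
  "increments": [0,0.0009,-0.0005,-0.003,2.5,0,0.0009,0,-0.003,2.5,0,0.0009,-0.0005,-0.003,2.5,0,0.0009,0,-0.003,2.5,0,0.0009,0,-0.003,2.5,0,0.0009,0,-0.003,2.5]
}}

```text
time: 5.9
ee_pos: [0.4745, 0.1083, 0.0619]
tcp_rot: [[-0.336, -0.027, -0.941], [0.941, -0.044, -0.335], [-0.032, -0.999, 0.04]]
force: [-10.3, -6.3, 6.2]
gripper_width: 0.0001
```

```bash
python3 rel.py; python3 look.py 3
```

```text
theta 109.7 axis in tool x,z (mm) [-42.6 -24.7] force tool [-2.7 -5.7 12. ] 5.9
6.0 [0.4747 0.1085 0.0619] [-8.1 -4.3  6.7]
```

View pics/s_3.png

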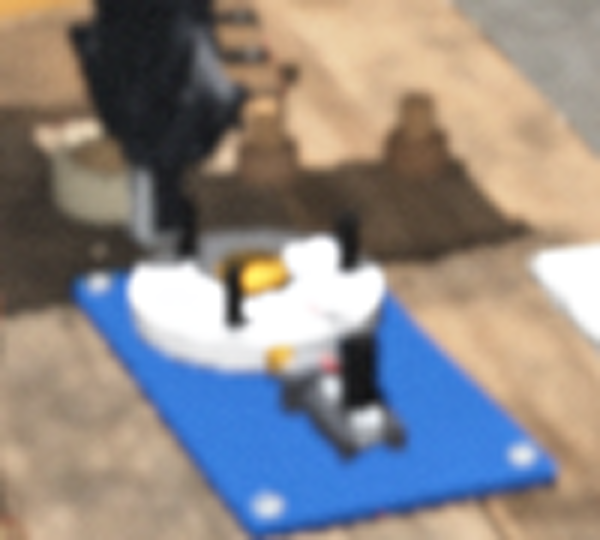

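View pics/t_3.png

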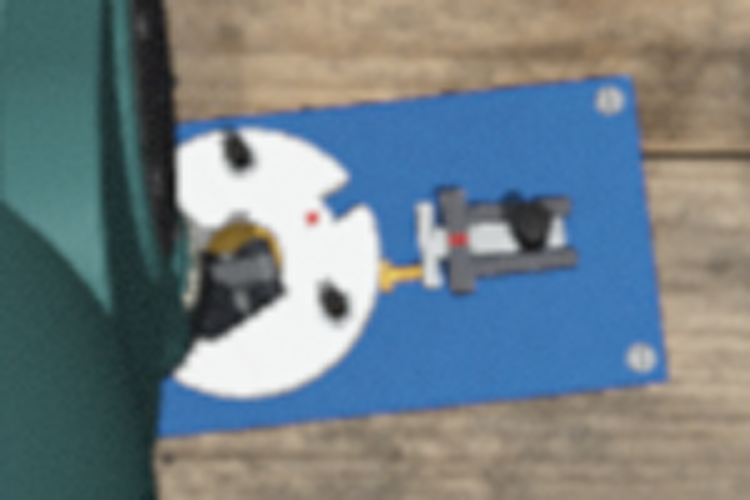

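Request:
{"name": "send_rows", "arguments": {
  "increments": [0,0,0,0.004,0,0,0,-0.001,0.004,0,0,0,0,0,-5,0,-0.002,0,0,-5]
}}

```text
time: 6.4
ee_pos: [0.467, 0.1042, 0.0637]
tcp_rot: [[-0.499, -0.027, -0.866], [0.866, -0.042, -0.497], [-0.023, -0.999, 0.044]]
force: [0.0, -0.1, -0.0]
gripper_width: 0.0001
```

```bash
python3 rel.py; python3 -c "
from workcell import sense
s=sense();print(s['ee_pos'],s['tcp_rot'].round(3),s['force'],s['joints'].round(1))"
```

```text
theta 119.9 axis in tool x,z (mm) [-46.5 -25.2] force tool [-0.1  0.   0. ] 6.4
[0.46703687 0.10423247 0.06368285] [[-0.499 -0.027 -0.866]
 [ 0.866 -0.042 -0.497]
 [-0.023 -0.999  0.044]] [ 0.03337366 -0.12753401 -0.04308754] [  4.1  20.  -27.7  43.9  -2.3 -25.8]
```

Request:
{"name": "send_rows", "arguments": {
  "increments": [0,0,-0.0002,-0.003,0,0,0,-0.0002,-0.003,0,0,0.0005,-0.0003,-0.0025,2,0,0.0008,-0.0004,-0.0025,3,0,0.0008,-0.0004,-0.0025,3,0,0.0008,-0.0004,-0.0025,3]
}}

```text
time: 7.0
ee_pos: [0.4771, 0.1132, 0.0642]
tcp_rot: [[-0.308, -0.034, -0.951], [0.951, -0.047, -0.306], [-0.034, -0.998, 0.046]]
force: [-6.3, -6.0, 3.6]
gripper_width: 0.0003
```

```bash
python3 rel.py
```

```text
theta 107.9 axis in tool x,z (mm) [-45.7 -22. ] force tool [-3.9 -3.1  8. ] 7.0
```

Request:
{"name": "send_rows", "arguments": {
  "increments": [0,0.0008,-0.0005,-0.0027,2.7,0,0.0008,-0.0005,-0.0027,2.7,0,0.0008,-0.0005,-0.0027,2.7,0,0.0008,-0.0005,-0.0027,2.7]
}}

```text
time: 7.4
ee_pos: [0.4812, 0.1177, 0.0642]
tcp_rot: [[-0.106, -0.046, -0.993], [0.993, -0.052, -0.103], [-0.047, -0.998, 0.051]]
force: [-9.4, -2.6, 4.5]
gripper_width: 0.0002
```

```bash
python3 rel.py; python3 look.py 4
```

```text
theta 96.1 axis in tool x,z (mm) [-44.2 -26.4] force tool [-1.8 -3.9  9.9] 7.4
7.5 [0.4813 0.1178 0.0642] [-8.1 -3.2  3.2]
```

View pics/t_4.png

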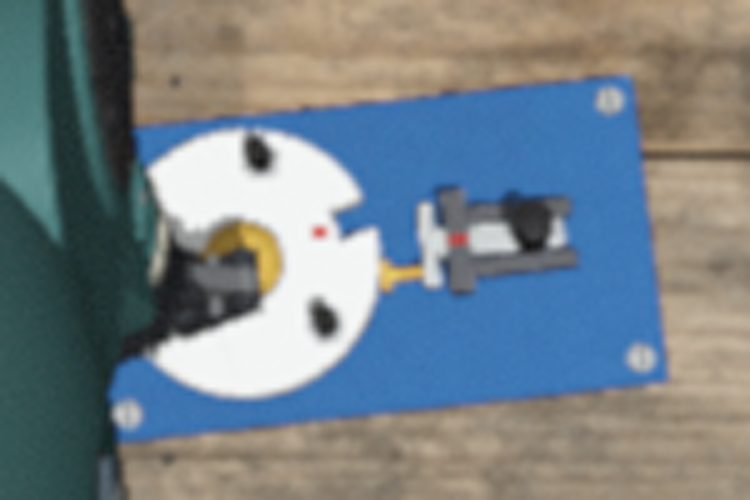

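Request:
{"name": "send_rows", "arguments": {
  "increments": [0,0.0009,-0.0006,-0.0032,0,0,0.0009,-0.0006,-0.0032,0,0,0.0009,-0.0006,-0.0032,0,0,0.0009,-0.0006,-0.0032,1]
}}

```text
time: 7.9
ee_pos: [0.4893, 0.1223, 0.0645]
tcp_rot: [[-0.079, -0.056, -0.995], [0.996, -0.055, -0.076], [-0.05, -0.997, 0.06]]
force: [-4.3, -1.7, -0.8]
gripper_width: 0.0001
```

```bash
python3 rel.py; python3 look.py 5
```

```text
theta 94.5 axis in tool x,z (mm) [-47.4 -19.1] force tool [-1.3  1.1  4.3] 7.9
8.0 [0.4898 0.1225 0.0646] [-3.9 -1.1 -1.7]
```

View pics/t_5.png

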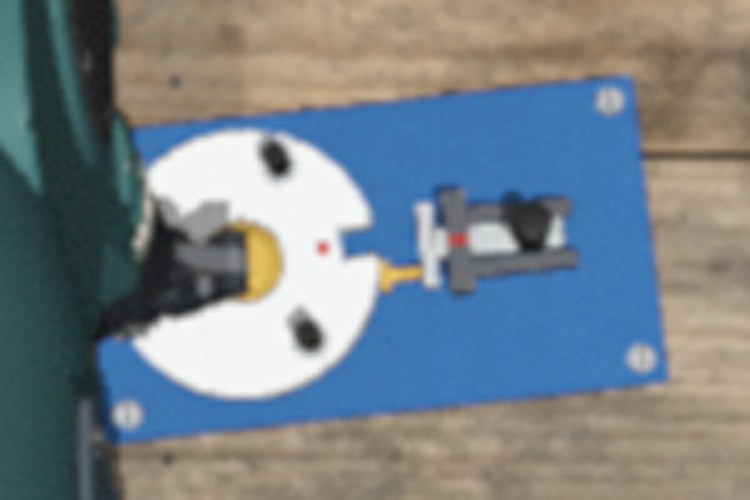

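Request:
{"name": "send_rows", "arguments": {
  "increments": [0,0.0006,-0.0003,-0.0025,1,0,0.0006,-0.0003,-0.0025,1,0,0.0006,-0.0003,-0.0025,1]
}}

```text
time: 8.3
ee_pos: [0.4962, 0.1249, 0.0645]
tcp_rot: [[-0.023, -0.057, -0.998], [0.998, -0.055, -0.02], [-0.053, -0.997, 0.058]]
force: [-3.3, -0.3, -1.4]
gripper_width: -0.0001
```

```bash
python3 rel.py; python3 look.py 6
```

```text
theta 91.3 axis in tool x,z (mm) [-48.7 -14.8] force tool [-0.2  1.6  3.2] 8.3
8.4 [0.4966 0.125  0.0646] [-1.6  0.2 -1.1]
```

View pics/t_6.png

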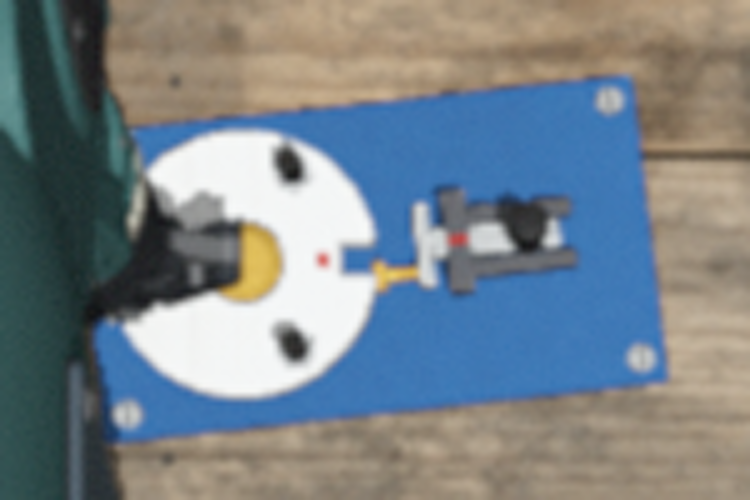

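Request:
{"name": "send_rows", "arguments": {
  "increments": [0,0.0004,-0.0003,-0.002,1,0,0.0004,-0.0003,-0.002,1]
}}

```text
time: 8.6
ee_pos: [0.5009, 0.126, 0.065]
tcp_rot: [[0.013, -0.056, -0.998], [0.998, -0.054, 0.016], [-0.055, -0.997, 0.055]]
force: [-1.4, -0.2, -1.0]
gripper_width: -0.0002
```

```bash
python3 rel.py; python3 look.py 7
```

```text
theta 89.3 axis in tool x,z (mm) [-49.3 -11.8] force tool [-0.2  1.1  1.4] 8.6
8.7 [0.5013 0.126  0.065 ] [ 1.   0.8 -0.9]
```

View pics/t_7.png

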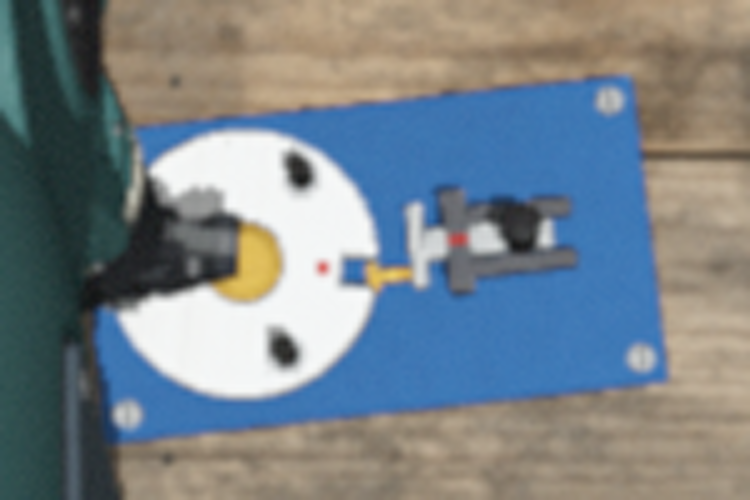

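Request:
{"name": "send_rows", "arguments": {
  "increments": [0,0.0002,-0.0002,-0.0015,0.5,0,0,0,0,0]
}}

```text
time: 8.9
ee_pos: [0.5031, 0.1261, 0.0652]
tcp_rot: [[0.022, -0.055, -0.998], [0.998, -0.054, 0.025], [-0.056, -0.997, 0.054]]
force: [-1.7, -0.2, -0.9]
gripper_width: -0.0001
```

```bash
python3 rel.py; python3 look.py 8
```

```text
theta 88.8 axis in tool x,z (mm) [-49.3 -10.1] force tool [-0.2  1.   1.6] 8.9
9.0 [0.503  0.1261 0.0653] [-1.  -0.8 -0.1]
```

View pics/t_8.png

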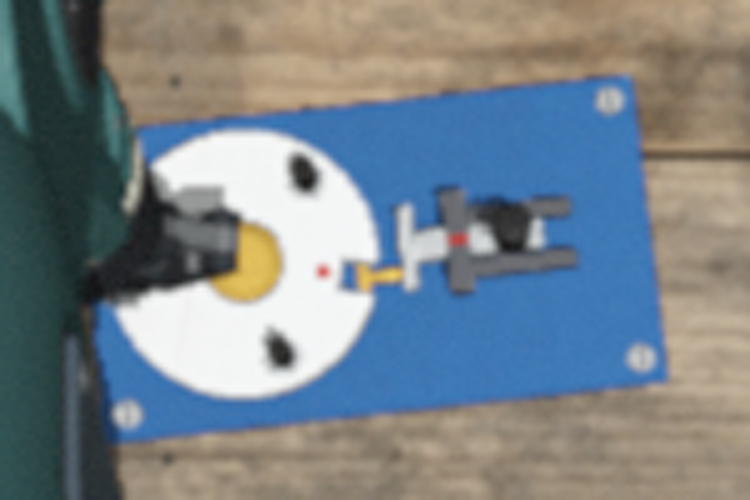

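The bolt has dropped: in the top crop the knob went from column 530 to 512 (about 8 mm), and the nose is inside the notch at (362,275). I back off and go round behind the knob.

Request:
{"name": "send_rows", "arguments": {
  "increments": [0,0,0,0.006,0,0,0,0,0.008,0,0,0,-0.035,0,0,0,0,-0.04,0,0,0,0,-0.03,0,0,0,-0.042,0,-0.007,0,0,-0.042,0,-0.007,0,0,-0.042,0,-0.007,0]
}}

```text
time: 9.8
ee_pos: [0.5094, 0.0072, 0.182]
tcp_rot: [[0.012, -0.052, -0.999], [0.998, -0.054, 0.015], [-0.055, -0.997, 0.051]]
force: [1.4, 0.6, -0.5]
gripper_width: 0.0002
```

Request:
{"name": "send_rows", "arguments": {
  "increments": [0,-0.042,0,-0.007,0,0,-0.042,0,-0.007,0,0,0,0,0,8.5,0,0,0,0,8.5,0,0,0,0,8.5,0,0,0,0,8.5,0,0,0,0,8.5,0,0,0,0,8.5]
}}

```text
time: 10.6
ee_pos: [0.5192, -0.0848, 0.1874]
tcp_rot: [[0.792, -0.049, -0.608], [0.606, -0.056, 0.793], [-0.072, -0.997, -0.015]]
force: [0.2, 0.5, -0.0]
gripper_width: -0.0002
```

Request:
{"name": "send_rows", "arguments": {
  "increments": [0,0,0,0,8.5,0,0,0,0,8.5,0,0,0,0,8.5,0,0,0,0,4,0,0,0,0,0]
}}

```text
time: 11.1
ee_pos: [0.5166, -0.0835, 0.1879]
tcp_rot: [[0.991, -0.047, -0.128], [0.125, -0.056, 0.991], [-0.054, -0.997, -0.049]]
force: [0.2, 0.4, -0.3]
gripper_width: 0.0001
```

```bash
python3 look.py 9; python3 rel.py
```

```text
11.2 [ 0.5168 -0.0836  0.1879] [ 0.3 -0.4 -0.4]
theta 7.4 axis in tool x,z (mm) [ 15.9 159.1] force tool [ 0.2  0.4 -0.5] 11.2
```

View pics/t_9.png

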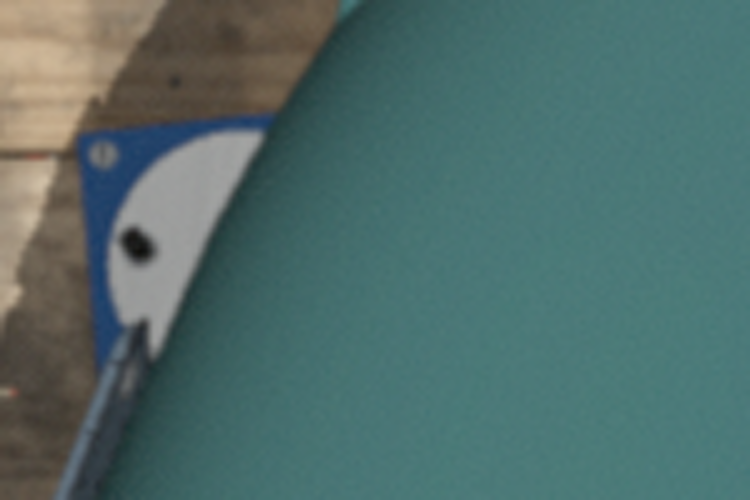

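View pics/s_9.png

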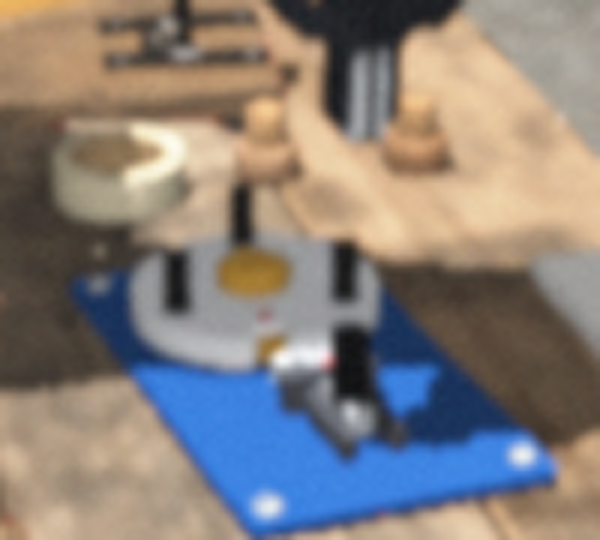

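```bash
python3 - <<'E'
from h import *
t=load("top8");s=load("side9")
v=cv2.cvtColor(t["img"],cv2.COLOR_BGR2HSV)[...,2];m=np.zeros(v.shape,bool);m[172:200,325:350]=v[172:200,325:350]<45;bt=blobs(m)
v=cv2.cvtColor(s["img"],cv2.COLOR_BGR2HSV)[...,2];n=np.zeros(v.shape,bool);n[196:214,339:350]=v[196:214,339:350]<50;bs=blobs(n)
print(bt,bs)
a=max(bt,key=lambda b:b[0])[1];b=max(bs,key=lambda b:b[0])[1]
X,e=tri(t,a,s,b);print(X,e)
O=np.array([.512,.0765]);p=np.radians(6.3);R=np.array([[np.cos(p),-np.sin(p)],[np.sin(p),np.cos(p)]])
print(R.T@(X[:2]-O)*1000)
print("behind pts",[ (O+R@np.array([0,y])).round(4) for y in (-.117,-.137,-.155)])
E
```

```text
[(np.int32(5), array([336.4, 188.6]), array([335, 188,   4,   2], dtype=int32))] [(np.int32(55), array([343.2, 205.4]), array([341, 200,   6,  11], dtype=int32))]
[ 0.52336939 -0.03874703  0.03924645] 0.008670441599555517
[  -1.34582691 -115.79866   ]
behind pts [array([ 0.5248, -0.0398]), array([ 0.527 , -0.0597]), array([ 0.529 , -0.0776])]
```

Request:
{"name": "send_rows", "arguments": {
  "increments": [0,0.018,0.03,0,1,0,0,0.03,0,0,0,0,0.03,0,0,0,0,0.02,0,0,0,0,0.014,0,0,0,0,0,0.006,0]
}}

```text
time: 11.8
ee_pos: [0.5288, -0.0823, 0.0598]
tcp_rot: [[0.991, -0.044, -0.127], [0.125, -0.057, 0.991], [-0.05, -0.997, -0.051]]
force: [-0.7, -0.1, 1.4]
gripper_width: 0.0001
```

```bash
python3 look.py 10; python3 rel.py
```

```text
11.9 [ 0.5295 -0.0817  0.0615] [-0.2 -0.5  0.2]
theta 7.2 axis in tool x,z (mm) [  2.4 158.9] force tool [-0.3 -0.2 -0.5] 11.9
```

View pics/s_10.png

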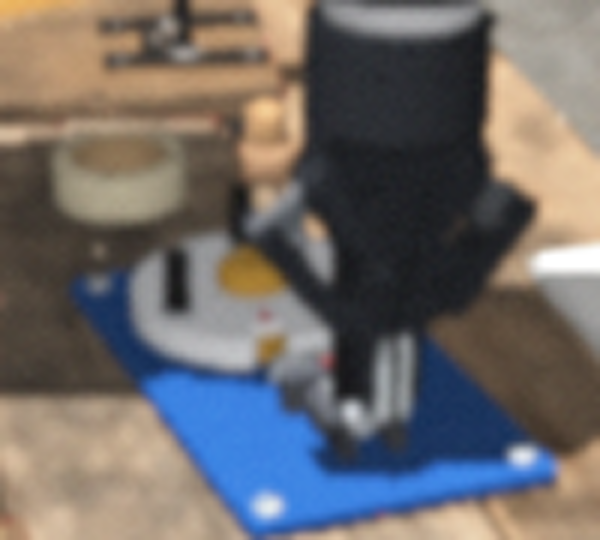

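Request:
{"name": "send_rows", "arguments": {
  "increments": [0,0.001,-0.0003,0.006,0,0,0.001,-0.0003,0.006,0,0,0,-0.0003,0.005,0,0,0,-0.0001,0.002,0,0,0,-0.0001,0.002,0]
}}

```text
time: 12.4
ee_pos: [0.5306, -0.0585, 0.0646]
tcp_rot: [[0.991, -0.037, -0.13], [0.128, -0.058, 0.99], [-0.044, -0.998, -0.053]]
force: [-0.5, -0.0, 0.2]
gripper_width: 0.0002
```

Request:
{"name": "send_rows", "arguments": {
  "increments": [0,-0.001,0,0.0015,0,0,-0.001,0,0.0015,0]
}}

```text
time: 12.6
ee_pos: [0.5285, -0.0557, 0.0648]
tcp_rot: [[0.991, -0.036, -0.13], [0.128, -0.059, 0.99], [-0.043, -0.998, -0.054]]
force: [0.7, -1.4, -0.4]
gripper_width: -0.0002
```

Request:
{"name": "send_rows", "arguments": {
  "increments": [0,0,0,0.0015,0]
}}

```text
time: 12.7
ee_pos: [0.5284, -0.0543, 0.0648]
tcp_rot: [[0.991, -0.035, -0.13], [0.127, -0.059, 0.99], [-0.043, -0.998, -0.054]]
force: [0.7, -2.2, 1.1]
gripper_width: 0.0001
```

Request:
{"name": "send_rows", "arguments": {
  "increments": [0,0,0,0.0015,0,0,0,0,0.0015,0]
}}

```text
time: 12.9
ee_pos: [0.5281, -0.0518, 0.0648]
tcp_rot: [[0.991, -0.035, -0.129], [0.127, -0.06, 0.99], [-0.043, -0.998, -0.055]]
force: [0.3, -4.2, 1.6]
gripper_width: -0.0002
```

Request:
{"name": "send_rows", "arguments": {
  "increments": [0,0,0,0.0015,0]
}}

```text
time: 13.0
ee_pos: [0.528, -0.0508, 0.0648]
tcp_rot: [[0.991, -0.035, -0.129], [0.126, -0.062, 0.99], [-0.043, -0.997, -0.057]]
force: [0.2, -11.3, 0.6]
gripper_width: 0.0
```

Request:
{"name": "send_rows", "arguments": {
  "increments": [0,0,0,0.0015,0]
}}

```text
time: 13.1
ee_pos: [0.5281, -0.0505, 0.065]
tcp_rot: [[0.991, -0.035, -0.128], [0.126, -0.065, 0.99], [-0.043, -0.997, -0.06]]
force: [0.2, -15.4, -0.8]
gripper_width: -0.0003
```

Force rose to 15 N, so I stop pushing, back off and look.

Request:
{"name": "send_rows", "arguments": {
  "increments": [0,0,0,-0.006,0,0,0,0,-0.012,0,0,0,-0.03,-0.01,0,0,0,-0.04,0,0,0,0,-0.04,0,0]
}}

```text
time: 13.6
ee_pos: [0.5326, -0.0728, 0.1746]
tcp_rot: [[0.991, -0.045, -0.128], [0.125, -0.06, 0.99], [-0.053, -0.997, -0.054]]
force: [0.1, -0.7, 0.2]
gripper_width: 0.0002
```

Request:
{"name": "send_rows", "arguments": {
  "increments": [0,0,0,-0.045,0,0,0,0,-0.045,0,0,0,0,-0.045,0,0,0,0,-0.045,0,0,0,0,-0.02,0,0,0,0,0,0]
}}

```text
time: 14.2
ee_pos: [0.5605, -0.2814, 0.1918]
tcp_rot: [[0.991, -0.036, -0.13], [0.128, -0.06, 0.99], [-0.044, -0.998, -0.054]]
force: [0.4, -0.6, -0.2]
gripper_width: 0.0001
```

```bash
python3 look.py 11; python3 rel.py
```

```text
14.3 [ 0.5603 -0.2788  0.1918] [ 0.3  1.  -0.4]
theta 7.4 axis in tool x,z (mm) [ -1.8 358. ] force tool [0.5 0.3 1. ] 14.3
```

View pics/t_11.png

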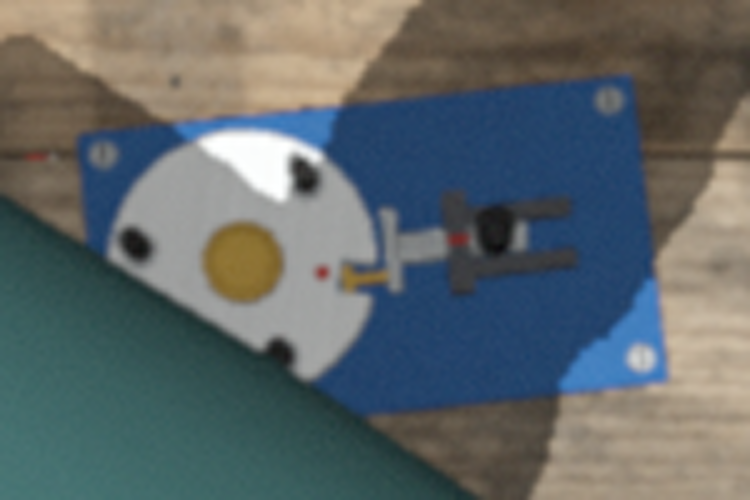

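View pics/s_11.png

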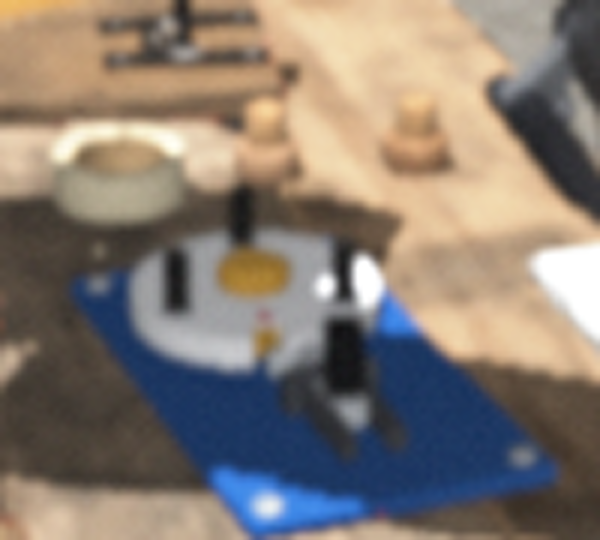

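```bash
python3 - <<'E'
from h import *
t=load("top0");u=load("top11")
O=np.array([.512,.0765]);p=np.radians(6.3);R=np.array([[np.cos(p),-np.sin(p)],[np.sin(p),np.cos(p)]])
st=lambda X:(R.T@(X[:2]-O)*1000).round(1)
for n,c in(("start",t),("now",u)):
    H=cv2.cvtColor(c["img"],cv2.COLOR_BGR2HSV).astype(int)
    m=(H[...,0]>14)&(H[...,0]<34)&(H[...,1]>100);m[:, :300]=0;m[:,325:]=0;m[:185]=0;m[202:]=0
    for b in blobs(m): print(n,b,"tip",st(plane(c,(b[2][0],b[2][1]+b[2][3]/2),.019)))
# things around: absdiff vs start outside arm
d=cv2.absdiff(t["img"],u["img"]).max(2)
cv2.imwrite("pics/full11.png",u["img"])
# shaft patch shift by template (crossbar+knob), equalised
g=lambda c:cv2.Canny(cv2.resize(cv2.cvtColor(c["img"],cv2.COLOR_BGR2GRAY)[165:215,300:370],None,fx=4,fy=4,interpolation=cv2.INTER_CUBIC),30,90).astype(np.float32)
E
```

```text
start (np.int32(21), array([313.7, 194.5]), array([311, 193,   8,   5], dtype=int32)) tip [-11.6 -58.5]
now (np.int32(18), array([306.5, 195.4]), array([304, 194,   8,   4], dtype=int32)) tip [-11.  -43.2]
```

View pics/full11.png

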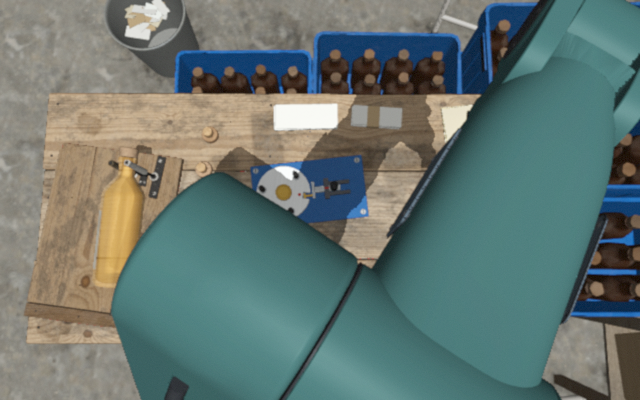

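```bash
python3 -c "
from workcell import hand_in
print(hand_in())"
```

```text
the job is handed in; nothing more can be done
None
```

I turned the plate about 100° clockwise by pushing one edge post with closed fingers, until the bolt dropped into the notch. The bolt's nose sat about 11 mm to the stand's -x side. I then pushed the knob from behind until the force rose, stopped, let go and handed the job in at 14.3 s.

| Last check | Result |
|---|---|
| Bolt nose, top view | moved from y -58.5 mm to about -43 mm; it needed to pass -45 mm |
| Notch | on the bolt's side, with the nose at its floor |
| Gripper | about 240 mm from the knob; force reading within about 1 N |
| Force pushing the plate | highest reading about 14 N; limit 20 N |
| Force on the knob | highest reading 15.4 N; limit 25 N |

- **Plate forces:** part-way round, the tool tilted about 3° and pressed down on the post, which raised the pushing force. I backed off, came in again a little higher, and the force fell to a few newtons. Force was only read at the end of each move, so short peaks in between could have gone unseen.
- **Height check:** triangulating the brass cap gave 31 mm where the text says 40 mm. I used the text's height there. The posts and knob came out at 39 to 42 mm, against about 41 mm expected for their middles.
- **Things around the stand:** I saw no contact with any of them. I did not measure them again, because the arm covered several in the last top picture.

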